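# Set a feed roller between bench centres

### The job

Get the tape machine's rubber feed roller ready for its run-out check: lift it out of the wooden saddle, lay it by its steel shaft ends in the two white V rests of the bench centres, then slide the blue tailstock up until both pointed centres sit snugly in the ends of the tubular shaft and the roller hangs on the centres alone, clear of the rests. Leave the stamp, marker and tape where they are.

Things in the scene. Friction and masses are not known exactly. Their poses are not given: they have to be found in the camera images.
- roller: loose feed roller, about 0.18 kg: steel tube shaft 190 mm long, 22 mm in diameter, with a green rubber sleeve (32 mm in diameter, 80 mm long) round its middle. Origin at the roller's centre, y axis along the shaft; both ends alike, each with a bore 14 mm wide, 25 mm deep, for a centre to enter. Grasp across the rubber from above. At the start its axis lies level, 48 mm above the bench
- saddle: fixed wooden saddle (base 84 x 165 x 10 mm) on the bench; two slotted boards, 66 mm to either side of its middle along its y axis, 61 mm high, carry the roller's shaft in open-topped slots 24 mm wide. Origin under its middle; lift the roller straight up out of it
- bench_centres: fixed bench centres: a grey cast bed, 92 x 410 mm, with steel ways on top (42 mm above the bench). Origin under the middle of the bed; y axis along the bed and centre line, toward the grey headstock. The centre line is at x = 0, 85 mm above the bench. Headstock and blue tailstock bodies are 112 mm high, the tailstock's knob higher
- bench_seat (a point): point on the centre line where the middle of the seated roller comes to lie (y = +35 mm in the bench_centres frame, 85 mm above the bench). Lay the roller in the rests with its middle 13 to 29 mm from here toward the tailstock: it then clears the headstock point and bears on both rests, and the tailstock pushes it home. Axes as bench_centres
- tailstock_knob (a point): grip point of the upright black knob on top of the tailstock, 28 mm in diameter, 111 to 151 mm above the bench; this point is on its axis, 135 mm above the bench. Grip it from above, or push it, to slide the tailstock
- tailstock (a joint): travel of the tailstock in m, 0 fully back, growing toward the headstock, at most 0.072; about 0.060 with the roller seated. It slides stiffly (about 5 N) and stays where it is left; pushing the roller along and up onto the centres takes a few newtons more, then the force rises sharply
- rests: two white V rests on the bed, same origin and axes as bench_centres. They stand at y = +95 and y = -40 mm and are 8 mm wide along y. A shaft lying in them has its axis 82 mm above the bench, 3 mm below the centre line, and can be slid along y in them; the tips of the V arms are 84 mm above the bench
- head_centre: the fixed headstock centre, a 60 degree steel point 24 mm across at its base. Origin at its tip, at y = +118 mm in the bench_centres frame and on the centre line; axes as bench_centres; it points along -y. Lower the roller with its end short of this tip
- stamp: wooden hand stamp, 26 x 50 x 74 mm, upright; bystander; origin under its middle
- marker_pen: white and black marker, 17 x 135 x 16 mm, lying; bystander; origin under its middle
- tape: roll of masking tape, 92 mm across, 25 mm high, lying flat; bystander; origin under its middle
- tail_centre: the tailstock's centre, an equal 60 degree point on the same line; origin at its tip; axes as bench_centres; it points along +y and slides with the tailstock

How it is judged:
By the outcome, as a careful person would: the job done as asked, in the order asked, and still so for the second after the job is handed in, with the robot touching nothing.
It also fails if it takes over 45 s, if anything falls off the work surface, if the arm or the gripper's body presses on something with over 40 N, if the wrist force passes 120 N, or if a joint passes its speed limit or range.

### The arm

A 7-joint arm with a two-finger parallel gripper is mounted at the origin on a cart in front of the work surface, level with it; the furniture and walls round the work are solid. World frame = base frame: x ahead of the robot, y to its left, z up, the work surface at z = 0. Lengths are in m, angles in rad, forces in N, time in s.
With the tool pointing down it reaches from about 0.425 to 0.825 m from the base axis. Payload 3.6 kg.
Tool frame: the origin (TCP) lies at the very end of the fingers, on their centre line; the grasp point (between the pads) lies 19 mm behind it (grip_point_offset is the distance from the TCP to the grasp point, in m); z points along the fingers, x is the direction in which the jaws open and shut, and the axes are right-handed (so a half turn about z gives the same grasp; the last joint's range is limited). The gripper opens to 85 mm and grips with 20 to 120 N. Pads are 22 mm wide; open, the fingers measure 114 mm over their backs; the gripper's body (76 mm by 85 mm) begins 54 mm behind the grasp point. The pads swing forward as they close: fully open they stand 13 mm farther back than shut.
Start: joints at [-0.026, 0.615, -0.013, 1.423, 0.008, 1.103, -0.04], TCP at [0.65, 0, 0.231] pointing down, gripper open.
Joint ranges: [-3.12, 3.12], [-0.3, 2.06], [-1.34, 1.32], [0.26, 2.42], [-1.36, 4.5], [0.01, 1.98], [-2.84, 2.84]. Speed limits (rad/s): [2.79, 2.79, 3.14, 3.14, 3.14, 3.14, 3.14].

### API

Orientations are given as [roll, pitch, yaw] about the fixed x, y, z axes, in that order (R = Rz(yaw) Ry(pitch) Rx(roll)).
In Python, from cell import move_ptp, move_l, goto_joints, set_gripper, sleep, ik, grab_frame, Unreachable, sign_off, read_time_s, read_qpos, read_qvel, read_joint_efforts, read_ee_pos, read_orientation, read_force, read_wrist_torque, read_gripper_width, grip_point_offset gives the robot as it stands. Calls block until the motion is done:
- move_ptp(position, orientation): joint-space move of the TCP to a pose.
- move_l(position, orientation=None, v=0.15, contact_N=None): straight line of the TCP; orientation=None keeps the orientation; v is the mean speed in m/s. With contact_N (N) it stops when the force on the tool has changed by that much, and returns True; else False.
- goto_joints(angles): joint-space move.
- set_gripper(opening, strength=None): finger opening in m; strength is the grip in N (None keeps the last); returns when the fingers have stopped.
- sleep(seconds).
- ik(position, orientation): joint angles nearest the present ones, or None.
- grab_frame(name): name is "scene" or "side" or "wrist"; returns a dict with "color" (480x640x3 uint8, red, green, blue), "K" (3x3 intrinsics, pixels), "R" (3x3) and "t" (3): a world point X has camera coordinates R X + t; the wrist camera has in their place "T_tool_cam" (4x4, takes a point from camera to tool coordinates, whose origin is the TCP and whose axes are the tool frame's). Camera axes: x right, y down, z forward; pixel columns grow to the right and rows downward; lengths in m; the calibration is good to about 2 mm. A picture is of the moment at which its call begins: read the wrist's pose just before it. There is no depth.
A pose or a line that the arm cannot do raises Unreachable and nothing moves.
- sign_off(): hands the job in, once; it reports no verdict.
Readings, each from a call of its own:
- read_time_s(): time.
- read_qpos(): joint angles.
- read_qvel(): joint speeds.
- read_joint_efforts(): joint torques, N m.
- read_ee_pos(): TCP position.
- read_orientation(): TCP orientation.
- read_force(): force on the tool from outside, world axes, zero at the start.
- read_wrist_torque(): the same for the moment, N m.
- read_gripper_width(): finger opening in m.
Only numpy, scipy, OpenCV 4.12 (cv2) and the standard library are available. Lean on these libraries where they do the work, as an engineer would, in place of code of your own. Each camera call takes 0.05 s, during which the arm holds its last target. There are 200 camera calls.

## Working session

There is one attempt and no reset: what is moved stays moved. The work goes in short steps, each a Python script; the robot and the scene stay as the last script left them, time stands still between calls to the robot, and variables do not carry over. Pictures are saved under pics/ and viewed, about 8 in all and at most 12, crops included, and the job is handed in when it is done.

```bash
mkdir -p pics; ls; cat > h.py <<'E'
from cell import *
import numpy as np, cv2
def save(f,n): cv2.imwrite('pics/'+n+'.png',f['color'][:,:,::-1])
def ray(f,u,v):
    d=f['R'].T@np.linalg.inv(f['K'])@np.array([u,v,1.]); return -f['R'].T@f['t'],d
def atz(f,u,v,z):
    o,d=ray(f,u,v); return o+d*(z-o[2])/d[2]
E
python3 - <<'E'
from h import *
import pickle
o={}
for n in('scene','side'):
    f=grab_frame(n); save(f,n); o[n]=f
    print(n,f['K'].round(1).tolist(),(-f['R'].T@f['t']).round(3),f['R'].round(2).tolist())
pickle.dump(o,open('f.pkl','wb'))
print(read_time_s(),grip_point_offset() if callable(grip_point_offset) else grip_point_offset, read_orientation())
E
```

```text
pics
scene [[538.1, 0.0, 319.7], [0.0, 538.1, 236.3], [0.0, 0.0, 1.0]] [0.139 0.517 0.837] [[-0.87, -0.49, 0.0], [-0.35, 0.62, -0.7], [0.35, -0.61, -0.71]]
side [[570.9, 0.0, 318.4], [0.0, 570.9, 236.0], [0.0, 0.0, 1.0]] [ 0.456 -0.961  0.843] [[1.0, -0.09, -0.02], [-0.07, -0.64, -0.76], [0.05, 0.76, -0.65]]
0.1 0.0187 [3.14151255e+00 2.29323619e-03 1.11943986e-04]
```

View pics/scene.png

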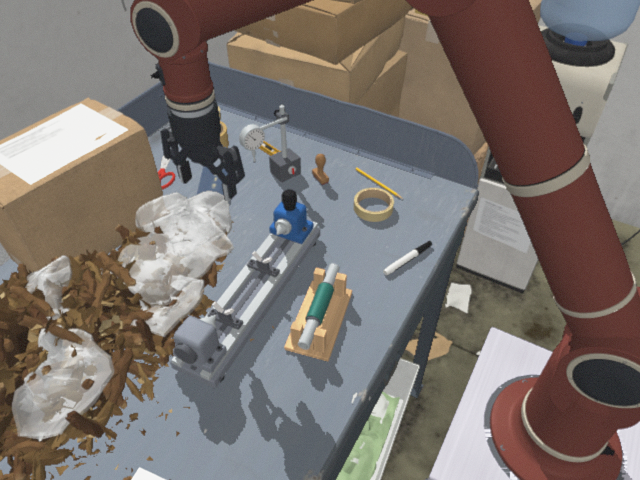

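View pics/side.png

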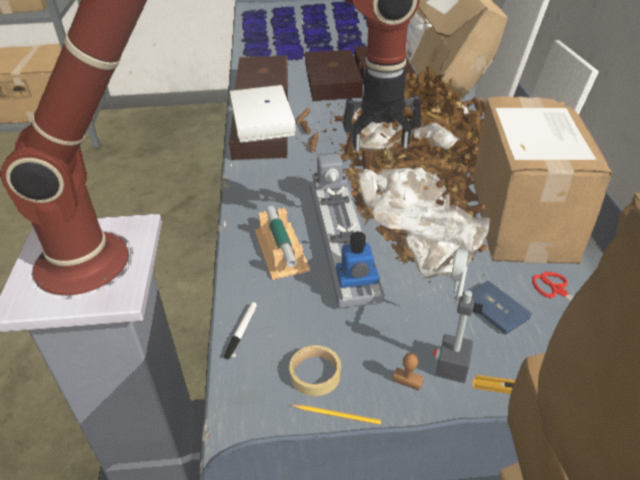

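```bash
python3 - <<'E'
from h import *
import pickle
o=pickle.load(open('f.pkl','rb'))
s=o['scene']['color'][180:390,165:365,::-1]; d=o['side']['color'][140:310,240:400,::-1]
a=cv2.resize(s,None,fx=2,fy=2,interpolation=3)[:420]; b=cv2.resize(d,None,fx=2.4706,fy=2.4706,interpolation=3)[:420]
cv2.imwrite('pics/c1.png',np.hstack([a,b])); print(a.shape,b.shape)
f=o['scene']
for n,u,v,z in [('rA',333,267,.055),('rB',305,340,.055),('knobtop',290,194,.151),('headtop',192,320,.112)]: print(n,atz(f,u,v,z).round(3))
E
```

```text
(420, 400, 3) (420, 395, 3)
rA [ 0.457 -0.098  0.055]
rB [0.418 0.072 0.055]
knobtop [ 0.581 -0.148  0.151]
headtop [0.579 0.163 0.112]
```

View pics/c1.png

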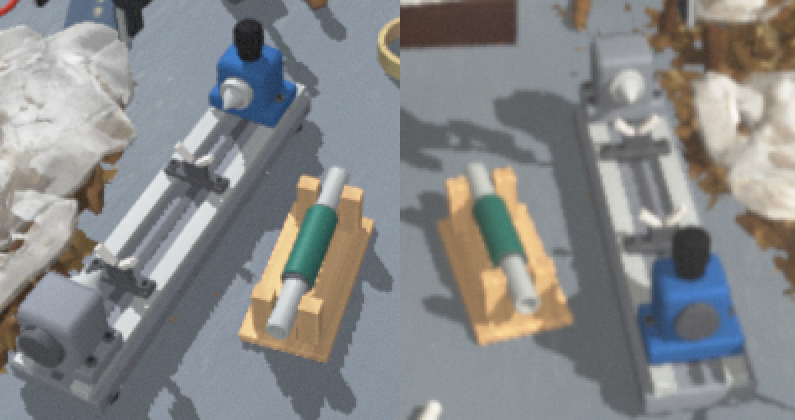

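```bash
cat >> h.py <<'E'
from scipy.spatial.transform import Rotation as Rn
def wrist(n):
    p=read_ee_pos(); r=read_orientation(); f=grab_frame('wrist'); save(f,n)
    T=np.eye(4); T[:3,:3]=Rn.from_euler('xyz',r).as_matrix(); T[:3,3]=p
    C=np.linalg.inv(T@f['T_tool_cam']); f['R']=C[:3,:3]; f['t']=C[:3,3]
    import pickle; pickle.dump(f,open(n+'.pkl','wb')); return f
E
python3 - <<'E'
from h import *
for p in [(.53,0.01,.36),(.53,0.01,.30),(.53,.01,.26)]:
    try: move_ptp(p,[np.pi,0,.1]); break
    except Unreachable: print('no',p)
f=wrist('w1'); print(read_ee_pos(),f['T_tool_cam'].round(3).tolist(),f['K'].round(0).tolist(),read_time_s())
E
```

```text
[0.53018696 0.00973634 0.35815618] [[1.0, -0.0, 0.001, 0.001], [-0.0, 0.948, 0.318, -0.081], [-0.001, -0.318, 0.948, -0.143], [0.0, 0.0, 0.0, 1.0]] [[427.0, 0.0, 324.0], [0.0, 427.0, 244.0], [0.0, 0.0, 1.0]] 0.8833
```

View pics/w1.png

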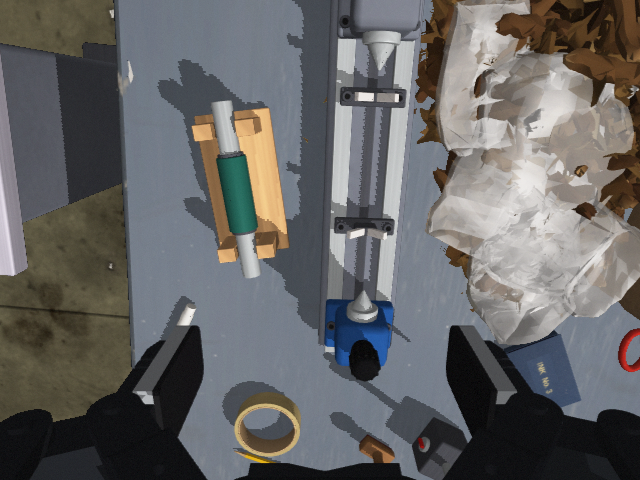

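```bash
python3 - <<'E'
import cv2
i=cv2.imread('pics/w1.png')
a=cv2.resize(i[90:290,190:290],None,fx=3,fy=3,interpolation=2)
b=cv2.resize(i[25:125,315:425],None,fx=4,fy=3,interpolation=2);c=cv2.resize(i[200:300,315:425],None,fx=4,fy=3,interpolation=2)
import numpy as np
cv2.imwrite('pics/c2.png',np.hstack([a,np.vstack([b,c])]))
E
```

```text
(no output)
```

View pics/c2.png

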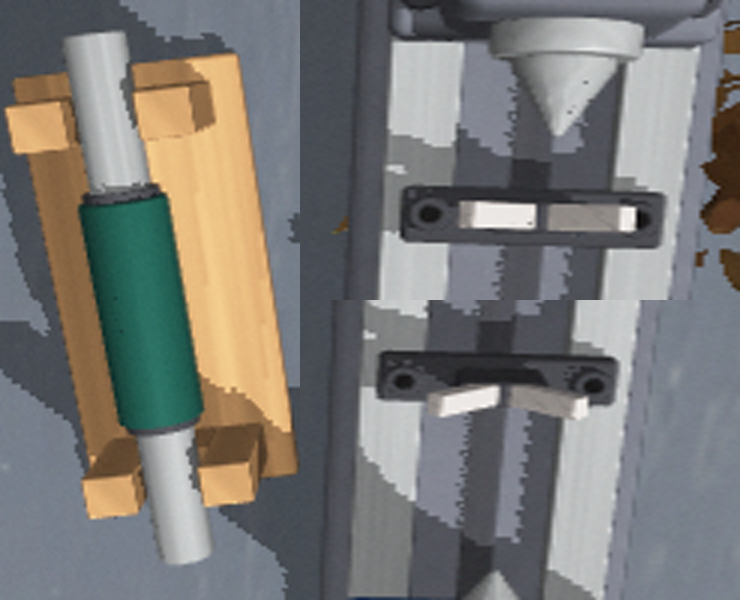

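```bash
python3 - <<'E'
from h import *
import pickle
f=pickle.load(open('w1.pkl','rb'))
def P(n,u,v,z): p=atz(f,u,v,z); print(n,p.round(4)); return p
a=P('endH',222.3,102,.05);b=P('endT',251.7,276.7,.05);d=a-b;print('len',np.hypot(*d[:2]),'yaw',np.arctan2(-d[0],d[1]),'c',(a+b)/2)
a=P('slH',231.5,156.7,.06);b=P('slT',243.7,233.3,.06);d=a-b;print('len',np.hypot(*d[:2]),'yaw',np.arctan2(-d[0],d[1]),'c',(a+b)/2)
h=P('head',379.5,70,.085);t=P('tail',363.75,290,.085);d=h-t;L=np.hypot(*d[:2]);y=np.arctan2(-d[0],d[1]);u=d/L
print('L',L,'yaw',y,'seat',h-u*.083)
r1=P('r1',375,97,.075);r2=P('r2',365.7,231.5,.072);d=r1-r2;print(np.hypot(*d[:2]),np.arctan2(-d[0],d[1]), 'r along',(r1-h)@u,(r2-h)@u)
P('knob',366,345,.151)
o=pickle.load(open('f.pkl','rb'))
for n in o:
    g=o[n]
    for X in [h,t,np.array([*((a+b)/2)[:2],.048])]:
        q=g['K']@(g['R']@X+g['t']);print(n,(q/q[2])[:2].round(1))
E
```

```text
endH [0.4212 0.0791 0.05  ]
endT [ 0.4592 -0.1079  0.05  ]
len 0.19079000539363272 yaw 0.20062067312068788 c [ 0.44019886 -0.01442385  0.05      ]
slH [0.4341 0.0271 0.06  ]
slT [ 0.4497 -0.0535  0.06  ]
len 0.08214326442215752 yaw 0.19156694586830347 c [ 0.44187171 -0.01319541  0.06      ]
head [0.57   0.1217 0.085 ]
tail [ 0.5838 -0.096   0.085 ]
L 0.21810511221161843 yaw 0.06356597945322753 seat [0.57526702 0.03886522 0.085     ]
r1 [0.5702 0.0986 0.075 ]
r2 [ 0.5791 -0.0349  0.072 ]
0.13370718022474115 0.06674434456724126 r along -0.023108844864652752 -0.15681534973467434
knob [ 0.5836 -0.1223  0.151 ]
scene [214.3 314.3]
scene [276.2 233.8]
scene [317.8 302.6]
side [334.3 180.6]
side [352.7 241.4]
side [282.2 234.3]
```

```bash
python3 - <<'E'
from h import *
o=[np.pi,0,.196]
set_gripper(.07,40)
move_ptp([.441,-.0138,.14],o)
move_l([.441,-.0138,.030],v=.12,contact_N=15)
print(read_ee_pos(),read_force()); set_gripper(0,40); print('w',read_gripper_width(),read_force())
move_l([.441,-.0138,.17],v=.12); print('w',read_gripper_width(),read_force())
o=[np.pi,0,.065]
move_ptp([.5763,.0189,.17],o)
f=wrist('w2'); print(read_ee_pos(),read_orientation(),read_time_s())
E
```

```text
[ 0.44163954 -0.01377615  0.03054573] [ 1.07404442 -0.04097397 -0.03633327]
w 0.030969734507702608 [-2.77291271 -0.93104831  6.30338567]
w 0.03081492793383328 [ 1.08448179  0.12018929 -1.02011665]
[0.57491407 0.01844397 0.16890653] [3.14113053 0.00339759 0.06481583] 5.6167
```

View pics/w2.png

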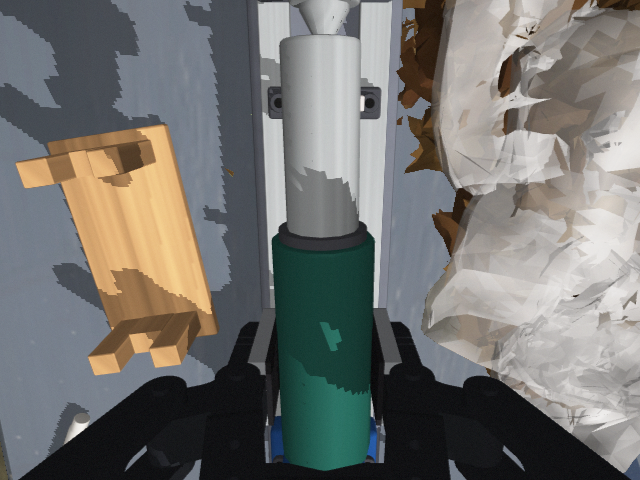

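```bash
python3 - <<'E'
from h import *
import pickle
f=pickle.load(open('w2.pkl','rb'))
e=atz(f,320.5,37,.1974); s=atz(f,324,238,.2024);g=atz(f,320.5,100,.195)
u=np.array([-.0645,.998,0])
print('end',e,'mid from end',e-.095*u,'sleeve',s-.04*u, 'shaft',g, 'ee',read_ee_pos())
m=atz(f,324,103,.055);print('rest1 mid',m,'expected', np.array([.570,.1217,0])-.023*u)
E
```

```text
end [0.56928307 0.11472179 0.1974    ] mid from end [0.57541057 0.01991179 0.1974    ] sleeve [0.57595078 0.02553465 0.2024    ] shaft [0.57016169 0.10031052 0.195     ] ee [0.57491407 0.01844397 0.16890653]
rest1 mid [0.57070807 0.09876296 0.055     ] expected [0.5714835 0.098746  0.       ]
```

```bash
python3 - <<'E'
from h import *
o=[np.pi,0,.065]
c=np.array([.5770,.0185])
move_l([*c,.085],o,v=.1); sleep(.3); e=read_ee_pos(); print(e,read_orientation(),read_force())
c+=np.array([.5760,.0185])-e[:2]
hit=move_l([*c,.061],v=.02,contact_N=6); print(hit,read_ee_pos(),read_force(),read_time_s())
E
```

```text
[0.57724037 0.0185149  0.08545212] [ 3.14158433e+00 -8.49607495e-04  6.50600909e-02] [ 0.41011887 -0.36752295 -1.58565232]
True [0.57570184 0.0184751  0.06531011] [-0.87588942  0.18647898  4.26116453] 7.8333
```

```bash
python3 - <<'E'
from h import *
o=[np.pi,0,.065]
set_gripper(.07); move_l([.5760,.0185,.2],v=.12)
move_ptp([.579,-.06,.25],o); sleep(.2)
f=wrist('w3'); print(read_ee_pos(),read_time_s())
E
```

```text
[ 0.57859089 -0.05820468  0.24901747] 10.2833
```

View pics/w3.png

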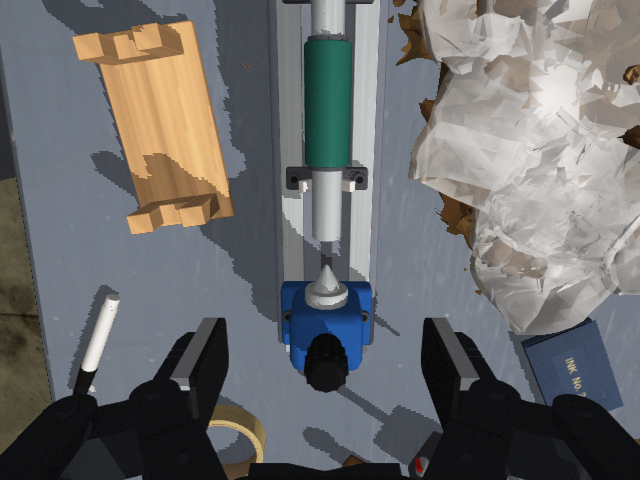

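```bash
python3 - <<'E'
from h import *
import pickle
f=pickle.load(open('w3.pkl','rb'))
for n,u,v,z in [('end',326.5,241,.09),('tip',327,264,.085),('slv1',328,40,.092),('slv2',328,167,.092),('knob',326,371,.151)]: print(n,atz(f,u,v,z).round(4))
E
```

```text
end [ 0.582  -0.0752  0.09  ]
tip [ 0.5838 -0.0954  0.085 ]
slv1 [0.5735 0.0601 0.092 ]
slv2 [ 0.5792 -0.0203  0.092 ]
knob [ 0.5863 -0.1453  0.151 ]
```

```bash
python3 - <<'E'
from h import *
o=[np.pi,0,.065]; u=np.array([-.0648,.9979,0])
p=np.array([.5868,-.145,.121])
move_ptp([*p[:2],.2],o); move_l(p,v=.1,contact_N=12); print(read_ee_pos(),read_force())
set_gripper(0,70); print('w',read_gripper_width(),read_force())
p=np.array(read_ee_pos()); 
h=move_l(p+.040*u,v=.04,contact_N=25); print(h,read_ee_pos(),read_force(),read_time_s())
if not h:
    h=move_l(p+.072*u,v=.015,contact_N=14); print(h,read_ee_pos(),read_force(),'travel',(read_ee_pos()-p)@u,read_time_s(),read_gripper_width())
f=wrist('w4')
f=grab_frame('side'); cv2.imwrite('pics/s4.png',cv2.resize(f['color'][140:310,240:420,::-1],None,fx=3.3,fy=3.3,interpolation=2))
E
```

```text
[ 0.5874468  -0.14497618  0.12172429] [-0.37475219  0.15540461  0.03934151]
w 0.02553954488824286 [-3.79591686  0.72466996  5.88002423]
False [ 0.58289016 -0.10907972  0.12177911] [ 0.71702543 -5.32632825 -1.11949365] 13.325
True [ 0.58214802 -0.09701344  0.1217    ] [ 1.15078371 -0.68491764  3.32868648] travel 0.04826374869641752 14.675 0.02562139225716885
```

View pics/w4.png

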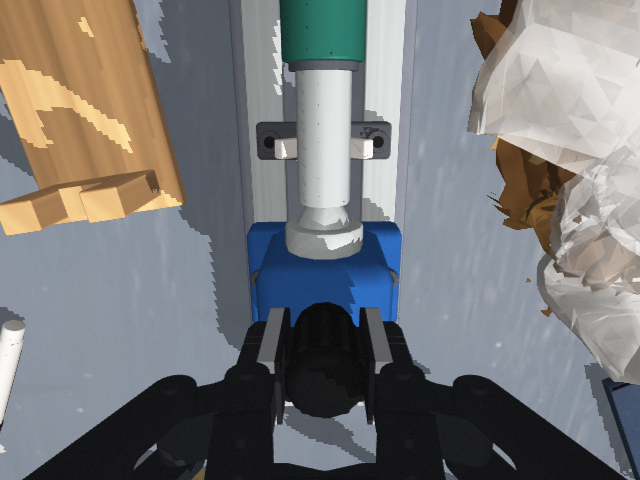

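```bash
python3 - <<'E'
from h import *
u=np.array([-.0648,.9979,0])
p0=np.array(read_ee_pos())
for i in range(8):
    p=np.array(read_ee_pos()); h=move_l(p+.006*u,v=.01,contact_N=22)
    F=read_force(); sleep(.15)
    print(h,((read_ee_pos()-p0)@u*1000).round(2),F.round(1),read_force().round(1),read_time_s())
    if h: break
f=grab_frame('side'); a=cv2.resize(f['color'][140:310,260:400,::-1],None,fx=3.4,fy=3.4,interpolation=2)
f=grab_frame('scene'); b=cv2.resize(f['color'][190:390,160:320,::-1],None,fx=2,fy=2.89,interpolation=2)
cv2.imwrite('pics/s5.png',np.hstack([a,b]))
E
```

```text
False 0.02 [ 2.3 -9.5  0.7] [  3.2 -10.   -0.1] 15.675
False 0.04 [ 2.  -9.1  1.1] [ 2.4 -9.2  1.1] 16.075
False 0.02 [ 2.3 -9.4  0.7] [ 1.7 -9.5 -0.3] 16.475
False 0.03 [ 2.7 -9.6  0.7] [ 2.4 -9.4  1.4] 16.875
False -0.01 [ 3.1 -9.2  1.1] [ 1.4 -9.3  1. ] 17.275
False 0.01 [ 2.2 -9.7  1.3] [  2.3 -10.    0.7] 17.675
False 0.05 [ 3.7 -9.4  0.5] [ 1.9 -9.6  0.9] 18.075
False 0.01 [ 2.7 -9.8 -0.6] [ 3.4 -8.9  1.2] 18.475
```

View pics/s5.png

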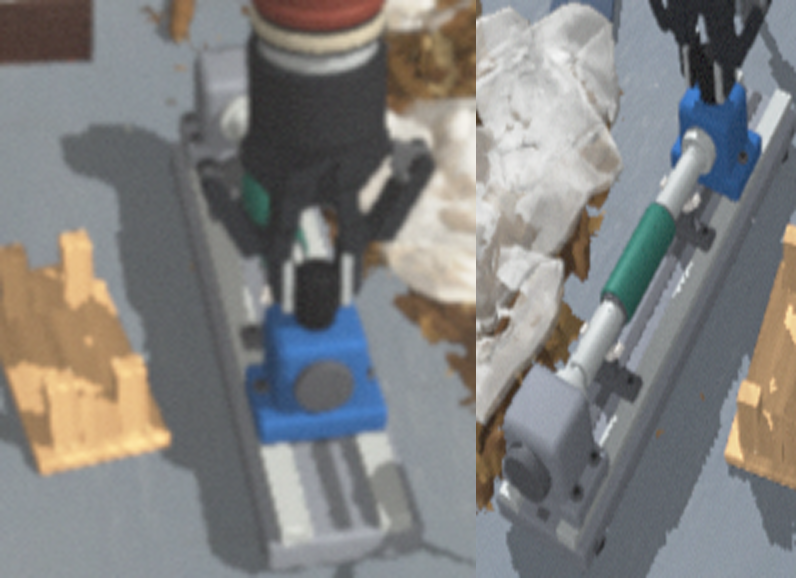

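```bash
python3 - <<'E'
from h import *
u=np.array([-.0648,.9979,0])
p0=np.array(read_ee_pos()); g0=read_gripper_width()
for d in (.008,.011,.014,.017,.020):
    h=move_l(p0+d*u,v=.01,contact_N=30); sleep(.1)
    print(d,h,((read_ee_pos()-p0)@u*1000).round(2),read_force().round(1),read_time_s())
    if h or -(read_force()@u)>28: break
f=wrist('w6')
E
```

```text
0.008 False 0.08 [  3.9 -12.    0.4] 19.025
0.011 False 0.23 [  4.  -15.7  -1.4] 19.575
0.014 False 0.36 [  4.4 -18.8  -3.1] 20.125
0.017 False 0.55 [  5.3 -22.6  -4.5] 20.675
0.02 False 0.98 [  7.2 -26.   -6.3] 21.225
```

View pics/w6.png

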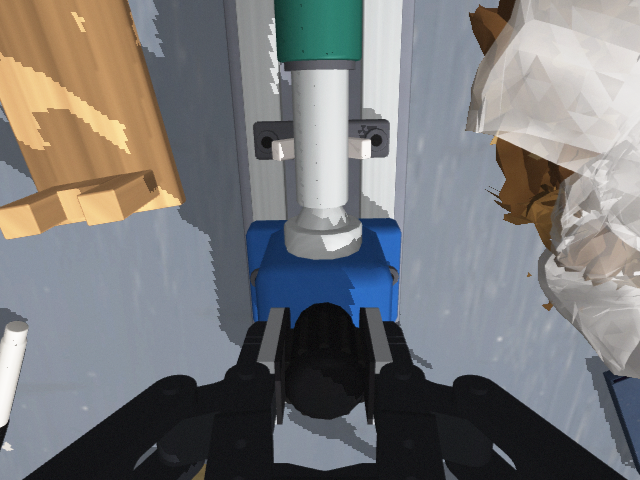

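```bash
python3 - <<'E'
from h import *
o=[np.pi,0,.065]
p=np.array(read_ee_pos())
set_gripper(.07); print(read_ee_pos()-p,read_force())
q=read_ee_pos(); move_l([q[0],q[1],.2],v=.12)
move_ptp([.578,-.03,.22],o); sleep(.2)
f=wrist('w7'); print(read_ee_pos(),read_time_s())
C=-f['R'].T@f['t'];print(C)
g=grab_frame('scene');save(g,'sc7');g=grab_frame('side');save(g,'sd7')
# overlay model: seated roller
h=np.array([.570,.1217,.085]);u=np.array([-.0648,.9979,0]);w=np.array([.9979,.0648,0]);z=np.array([0,0,1.])
s=h-.083*u
im=f['color'][:,:,::-1].copy()
t=np.linspace(0,2*np.pi,60)
for y,r,c in [(-.095,.011,(0,0,255)),(-.04,.016,(0,255,255)),(.04,.016,(0,255,255)),(.095,.011,(0,0,255)),(.083+.0208,.012,(255,0,255)),(-.083-.0208,.012,(255,0,255))]:
    X=(s+y*u)+r*(np.cos(t)[:,None]*w+np.sin(t)[:,None]*z)
    q=(f['R']@X.T).T+f['t'];q=(f['K']@q.T).T;q=q[:,:2]/q[:,2:]
    cv2.polylines(im,[np.round(q*8).astype(int).reshape(-1,1,2)],True,c,1,cv2.LINE_AA,3)
    print(y,q.mean(0))
cv2.imwrite('pics/o7.png',np.hstack([cv2.resize(f['color'][0:340,220:420,::-1],None,fx=1.76,fy=1.76),cv2.resize(im[0:340,220:420],None,fx=1.76,fy=1.76)]))
E
```

```text
[-1.54178326e-03  2.04076410e-02 -5.98784252e-05] [-0.88927495  0.59340234  0.11209396]
[ 0.57757502 -0.03121651  0.21926465] 23.1333
[0.57339643 0.05022693 0.36174799]
-0.095 [327.03223753 261.99352899]
-0.04 [327.20325875 183.23642476]
0.04 [327.28671157  48.97230393]
0.095 [327.20056982 -60.07139859]
0.1038 [327.24159729 -79.08619927]
-0.1038 [327.05021768 273.76638211]
```

View pics/o7.png

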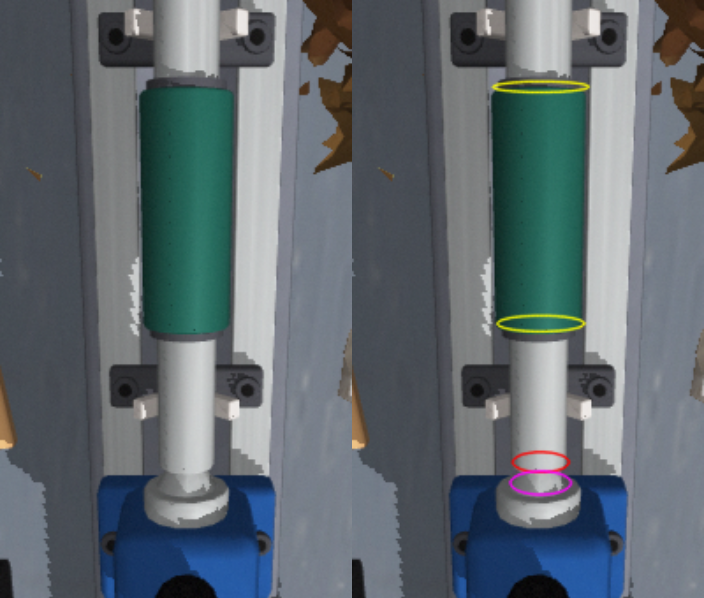

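```bash
python3 - <<'E'
from h import *
T=grab_frame('wrist')['T_tool_cam']
X=np.array([.579,0.0,.085])
for y in (.065,.5,-.4):
  for p in (-1.0,-.8,-.6,-.45,.6,.8,1.):
    for d in (.22,.27,.32,.38):
        R=Rn.from_euler('xyz',[np.pi,p,y]).as_matrix(); M=R@T[:3,:3]
        C=X-d*M[:,2]; tcp=C-R@T[:3,3]
        q=ik(tcp,[np.pi,p,y])
        if q is not None: print(y,p,d,tcp.round(3),C.round(3))
E
```

```text
0.065 -0.6 0.22 [ 0.542 -0.014  0.139] [0.457 0.062 0.257]
0.065 -0.6 0.27 [0.514 0.    0.178] [0.429 0.076 0.296]
0.065 -0.6 0.32 [0.486 0.014 0.217] [0.401 0.09  0.335]
0.065 -0.6 0.38 [0.453 0.031 0.264] [0.368 0.107 0.382]
0.065 -0.45 0.22 [ 0.55  -0.013  0.144] [0.484 0.064 0.273]
0.065 -0.45 0.27 [0.529 0.001 0.187] [0.462 0.078 0.315]
0.065 -0.45 0.32 [0.507 0.016 0.229] [0.44  0.093 0.358]
0.065 -0.45 0.38 [0.481 0.033 0.28 ] [0.414 0.11  0.409]
0.065 0.6 0.22 [ 0.616 -0.009  0.14 ] [0.692 0.077 0.257]
0.065 0.6 0.27 [0.642 0.008 0.179] [0.717 0.095 0.296]
0.065 0.8 0.22 [ 0.626 -0.009  0.132] [0.724 0.079 0.23 ]
0.5 -0.8 0.22 [ 0.542 -0.033  0.13 ] [ 0.414 -0.01   0.23 ]
0.5 -0.6 0.22 [ 0.551 -0.028  0.139] [0.442 0.005 0.257]
0.5 -0.6 0.27 [ 0.52  -0.027  0.178] [0.411 0.006 0.296]
0.5 -0.6 0.32 [ 0.489 -0.026  0.217] [0.38  0.007 0.335]
0.5 -0.6 0.38 [ 0.451 -0.025  0.264] [0.342 0.008 0.382]
0.5 -0.45 0.22 [ 0.559 -0.024  0.144] [0.466 0.018 0.273]
0.5 -0.45 0.27 [ 0.533 -0.02   0.187] [0.44  0.022 0.315]
0.5 -0.45 0.32 [ 0.507 -0.016  0.229] [0.414 0.026 0.358]
0.5 -0.45
[... 232 characters left out ...]
2 0.132] [0.677 0.133 0.23 ]
-0.4 -0.6 0.22 [0.539 0.004 0.139] [0.498 0.11  0.257]
-0.4 -0.6 0.27 [0.521 0.029 0.178] [0.479 0.135 0.296]
-0.4 -0.6 0.32 [0.502 0.054 0.217] [0.461 0.16  0.335]
-0.4 -0.6 0.38 [0.48  0.084 0.264] [0.438 0.191 0.382]
-0.4 -0.45 0.22 [0.547 0.001 0.144] [0.523 0.1   0.273]
-0.4 -0.45 0.27 [0.534 0.024 0.187] [0.51  0.123 0.315]
-0.4 -0.45 0.32 [0.522 0.046 0.229] [0.497 0.145 0.358]
-0.4 -0.45 0.38 [0.506 0.073 0.28 ] [0.481 0.172 0.409]
-0.4 0.6 0.22 [ 0.608 -0.025  0.14 ] [0.715 0.019 0.257]
-0.4 0.6 0.27 [ 0.639 -0.021  0.179] [0.745 0.023 0.296]
-0.4 0.6 0.32 [ 0.67  -0.016  0.218] [0.776 0.027 0.336]
-0.4 0.8 0.22 [ 0.617 -0.029  0.132] [0.744 0.006 0.23 ]
```

```bash
python3 - <<'E'
from h import *
move_ptp([.50,.014,.198],[np.pi,-.6,.065]); sleep(.2)
f=wrist('w8'); print(read_ee_pos(),read_time_s())
u=np.array([-.0648,.9979,0]);h=np.array([.570,.1217,.085])
for n,y in [('headend',-.083+.095),('tailend',-.083-.095),('sl',-.083)]:
    for z in (0,-.003):
        X=h+y*u+[0,0,z]; q=f['K']@(f['R']@X+f['t']); print(n,z,(q/q[2])[:2].round(1))
cv2.imwrite('pics/o8.png',cv2.resize(f['color'][0:420,200:480,::-1],None,fx=2,fy=1.42,interpolation=2))
E
```

```text
[0.50029299 0.01401148 0.19803575] 25.15
headend 0 [321.4  40.8]
headend -0.003 [318.6  41.3]
tailend 0 [321.8 325. ]
tailend -0.003 [319.6 323.3]
sl 0 [321.6 198. ]
sl -0.003 [319.1 197.2]
```

View pics/o8.png

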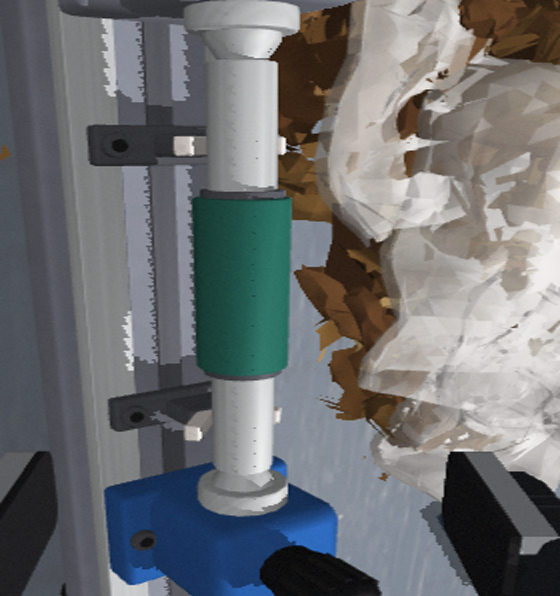

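```bash
python3 - <<'E'
from h import *
move_ptp([.50,.014,.26],[np.pi,-.4,.065]); print(read_force(),read_time_s()); sign_off()
E
```

```text
[-0.4512985   0.03915903 -0.73326283] 26.0917
the job is handed in; nothing more can be done
```

I lifted the roller out of the saddle, laid it in the V rests about 20 mm short of the seat, and slid the tailstock up by its knob. I then let go, backed off and handed the job in at 26.1 s.

**Seating:** In the last oblique wrist view the shaft looked concentric with both centres' collars, to about 1 px. Had it still been lying in the rests, it would have sat about 5 px lower, so I read it as hanging on the centres. The tail end and the sleeve matched the predicted seated position to about 1–2 mm.

**Tailstock push:** The first contact stop came early, at 48 mm of slide. I pushed again, and the force rose to about 26 N over less than 1 mm of further movement.

**Not checked or uncertain:**
- I could not read the tailstock's travel. The total slide was about 49 mm from an unknown start, so the 0.060 m figure is not confirmed directly.
- I did not see the gap under the shaft at the rests itself; the clearance is inferred from the concentricity.
- The stamp, marker and tape were never approached, but I made no separate final check of them.

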